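Swap the setting squares and hold the large one home in the fixture corner

TASK

Swap the two steel setting squares: the small one, now in the corner of the fixture, goes flat into the plywood rest tray and is let go there, and the large one from the tray goes flat on the fixture's base plate, with its outer corner in the fixture's corner. Press the large square into the corner until its outer faces sit flush against both fences, and finish while still gripping it by its knob and pressing it firmly against both fences, as if someone were about to weld a stud by it. Leave the other things on the table where they are.

Things in the scene. Friction and masses are not known exactly. Their poses are not given: they have to be found in the camera images.
- large_square: The larger L-shaped steel square, 0.25 to 0.47 kg: two legs of flat bar, 18 mm wide, 12 mm thick, 90 mm long along the outer face, a knob at the elbow on a 40 mm disc. Origin: on the underside, below the knob's axis, near its balance point. z up; legs run along +x and +y; outer faces at x = -30 and y = -30 mm. Starts in the tray, x and y within 5 deg of the tray's
- large_square_corner (a point): the outer corner of the large square, at (-30, -30, 0) mm in its frame, on the underside
- large_square_knob (a point): the large square's knob: black upright round knob over the elbow of its square, 24 mm diameter, from 15 to 54 mm above the underside, straight up to 50 mm; this point is on its axis, 32.5 mm above the underside. It may be gripped at any yaw and can turn between the fingers under a side load
- small_square: The smaller steel square, the same as the large one in all but the legs (60 mm long each along the outer face) and weight (0.18 to 0.34 kg). Same frame, same knob: origin below the knob, outer faces at x = -30 mm and y = -30 mm. It starts loose on the fixture's base plate, near the fixture's corner
- small_square_knob (a point): the small square's knob: black upright round knob over the elbow of its square, 24 mm diameter, from 15 to 54 mm above the underside, straight up to 50 mm; this point is on its axis, 32.5 mm above the underside. It may be gripped at any yaw and can turn between the fingers under a side load
- corner_jig: Corner fixture, fixed: dark steel base plate 130 x 130 mm with two low light-metal fences on neighbouring edges. Origin: centre of its underside, on the table; z up. Plate top 10 mm, fence tops 26 mm above the origin. The fences' inner faces are the planes x = -49 and y = -49 mm. A square that is home has the fixture's yaw and its origin at (-19, -19, 10) mm in this frame
- fence_x: the fence that runs along the fixture's x axis, 106 x 16 x 16 mm, inner face at y = -49 mm in the fixture's frame; the body's origin is at (0, 0, 10) mm in the fixture's frame. The ground faces of fixture and squares slide easily on one another (friction about 0.2)
- fence_y: the fence that runs along the fixture's y axis, 16 x 106 x 16 mm, inner face at x = -49 mm in the fixture's frame; the body's origin is at (0, 0, 10) mm in the fixture's frame. A gap of about 10 mm is left between the fences at the corner
- jig_corner (a point): where the two inner fence faces would meet, at (-49, -49, 10) mm in the fixture's frame, on the base plate's top
- rest_tray: Shallow plywood tray, fixed: 120 x 120 mm outside, 110 x 110 mm inside, rim 12 mm and inner floor 5 mm above the table. Origin: centre of its underside, z up, x and y along its sides. It has room for one square only; the small one fits at any yaw with its knob at the centre. The table (z = 0) about x 0.45, y -0.19 is free to set a square down for a while
- bracket_a: bystander: folded sheet bracket 40 x 60 x 38 mm, loose on the near part of the table; origin under its centre
- bracket_b: bystander: folded sheet bracket 40 x 60 x 38 mm, loose to the right of the fixture and the tray; origin under its centre
- tape: bystander: yellow tape measure 33 x 78 x 62 mm, standing loose just right of the fixture and tray; origin under its centre

How it is judged:
By the outcome, as a careful person would: the job done as asked, in the order asked, and still so for the second after the job is handed in, while the arm keeps its last pose, push and grip.
It also fails if it takes over 72 s, if anything falls off the work surface, if the arm or the gripper's body presses on something with over 40 N, if the wrist force passes 120 N, or if a joint passes its speed limit or range.

ROBOT

A 6-joint arm with a two-finger parallel gripper is mounted at the origin on a cart in front of the work surface, level with it; the furniture and walls round the work are solid. World frame = base frame: x ahead of the robot, y to its left, z up, the work surface at z = 0. Lengths are in m, angles in rad, forces in N, time in s.
With the tool pointing down it reaches from about 0.3 to 0.85 m from the base axis. Payload 5.4 kg.
Tool frame: the origin (TCP) lies at the very end of the fingers, on their centre line; the grasp point (between the pads) lies robot.grip_depth behind it (robot.grip_depth is the distance from the TCP to the grasp point, in m); z points along the fingers, y is the line along which they close (so a half turn about z gives the same grasp; the last joint's range is limited). The gripper opens to 85 mm and grips with 20 to 120 N. Pads are 22 mm wide; open, the fingers measure 114 mm over their backs; the gripper's body (76 mm by 85 mm) begins 54 mm behind the grasp point. The pads swing forward as they close: fully open they stand 13 mm farther back than shut.
Start: joints at [0.916, 0.158, 1.597, -0, 1.386, -0.21], TCP at [0.247, 0.519, 0.231] pointing down, gripper open.
Joint ranges: [-2.91, 2.91], [-0.94, 2.29], [0.18, 2.7], [-1.29, 4.43], [0.17, 2.64], [-3, 3]. Speed limits (rad/s): [2.57, 2.57, 3.14, 3.14, 3.14, 3.14].

INTERFACE

Orientations are given as a rotation vector (axis times angle).
In Python, from plant import robot, capture, camera_model, nets gives the robot as it stands.
- The arm moves only by the shell command python3 -m creep 'ROWS' [FORCE]. ROWS is JSON, a list of rows, each a list of 7 numbers: the finger opening in cm, from 0 to 8.54, then the shift along the tool's x, y, z in cm, then the turn, a rotation vector about the tool's x, y, z in degrees. In form: [[fingers, tx, ty, tz, wx, wy, wz], ...]. A call has 1 to 20 rows; each row shifts and turns the commanded pose from where the row before left it, along the tool's axes as they then stand; what a row does not reach is not made up. A row lasts 1/12 s, in which the tool goes at most 41.7 mm and 7.16 degrees, less where a joint would pass 70% of its speed; a pose out of reach is approached as far as the arm can. A call is refused whole if a number of a shift passes 4.17 or a number of a turn 7.16, either way. A call with a gripper value outside its range is refused whole. The fingers move at their own pace and stop on an object; FORCE is the grip in N (left out, the last holds). Time passes only in rows, so rows that do not move let the fingers close. It gives the time, the measured TCP pose, the force, the opening and the grip force at its end, in the units of the state.
- robot.sense(): the state, without advancing time (a new reading comes with each control period).
- capture(name): name is "side" or "top" or "wrist"; returns the picture (420x560x3 uint8, blue, green, red); there is no depth.
- camera_model(name): a dict with "intrinsics" (3x3 intrinsics, pixels), "dist_coeffs" ([k1, k2, p1, p2, k3] as OpenCV has them; the pictures are not rectified), "camera_from_world" (4x4, takes a point from world to camera coordinates). Camera axes: x right, y down, z forward; pixel columns grow to the right and rows downward; lengths in m; the calibration is good to about 2 mm. A picture is of the moment at which its call begins: read the wrist's pose just before it. camera_model takes no time and is no camera call; for the wrist camera it gives the pose at the moment of the call.
- robot.hand_in(): hands the job in; it is judged then, once.
Trained networks look in the newest picture that a camera, given by its name, has taken for a name from the list of things; names that differ only in an ending like _2 or _b are one class to them, and where a whole thing is asked for, a point or a joint stands for the part that bears it (a point fixed in the world has none). Each returns a list of dicts, best first, with "p" (0 to 1); they miss things now and then, are a little off and sometimes report something else, mostly with a low value. They report only what shows in the picture. A call takes as long as a camera call.
- nets.silhouettes(camera, name): "mask" (420x560 bool, what is visible of it) and "rect" ([centre column, centre row, width, height] in pixels, round what is visible of it).
- nets.mark_of(camera, name): "position" ([column, row] in pixels: a listed point, or the origin of a listed thing).
The state is a dict: "clock": time; "joints": joint angles; "joint_velocities": joint speeds; "joint_torque": joint torques, N m; "position": TCP position; "ee_rot": TCP orientation; "force": force on the tool from outside, world axes, zero at the start; "ft_torque": the same for the moment, N m; "width": opening from 0.0 (shut) to 1.0 (fully open); "finger_force": force on a finger pad.
Only numpy, scipy, OpenCV 4.12 (cv2) and the standard library are available. Lean on these libraries where they do the work, as an engineer would, in place of code of your own. Each camera call takes 0.05 s, during which the arm holds its last target. There are 200 camera calls.

## Working session

There is one attempt and no reset: what is moved stays moved. The work goes in short steps, Python scripts to look and compute and a shell command to move; the robot and the scene stay as the last step left them, time stands still between calls to the robot, and variables do not carry over. Pictures are saved under pics/ and viewed, at most 10 in all, crops included, and the job is handed in when it is done.

```bash
ls; mkdir -p pics
python3 - <<'E'
from plant import robot,capture,camera_model,nets
import cv2,numpy as np
s=robot.sense();print(s);print(robot.grip_depth)
for c in("top","side"):
    im=capture(c);cv2.imwrite(f"pics/{c}0.png",im)
    m=camera_model(c);print(c,m)
E
```

```text
pics
{'clock': 0.0, 'joints': array([ 9.15907999e-01,  1.59025434e-01,  1.59827653e+00,  1.67130959e-06,
        1.38618735e+00, -2.10094633e-01]), 'joint_velocities': array([-0.00156305, -0.0002351 ,  0.00050667, -0.00113217,  0.00069043,
        0.00089479]), 'joint_torque': array([ 1.41770448e-05, -3.96019292e+01, -3.31422150e+01, -2.78371135e-04,
        8.70684336e-03, -2.86330737e-05]), 'position': array([0.2470402 , 0.51854741, 0.23030798]), 'ee_rot': array([-6.92759578e-01, -3.06344213e+00,  2.70317877e-03]), 'force': array([ 0.31116585, -0.34818477,  0.17666121]), 'ft_torque': array([ 0.01512716, -0.00518295,  0.02050183]), 'finger_force': 0.0, 'width': 0.9971034670901012}
0.0187
top {'intrinsics': array([[504.41881355,   0.        , 280.49688259],
       [  0.        , 504.41881355, 204.94331326],
       [  0.        ,   0.        ,   1.        ]]), 'dist_coeffs': array([-0.0904713,  0.       ,  0.       ,  0.       ,  0.       ]), 'camera_from_world': array([[ 0.02850402, -0.99955374, -0.00893542, -0.4093447 ],
       [-0.98386134, -0.02647458, -0.17696318,  0.48713567],
       [ 0.17664764,  0.01383537, -0.98417691,  0.84806701],
       [ 0.        ,  0.        ,  0.        ,  1.        ]])}
side {'intrinsics': array([[477.16559067,   0.        , 275.30073417],
       [  0.        , 477.16559067, 216.01829471],
       [  0.        ,   0.        ,   1.        ]]), 'dist_coeffs': array([-0.17138531,  0.        ,  0.        ,  0.        ,  0.        ]), 'camera_from_world': array([[ 0.96914913, -0.24641715, -0.00534382, -0.58919686],
       [-0.16720622, -0.64137743, -0.74878373, -0.12206304],
       [ 0.18108575,  0.72657662, -0.66279286,  1.38688553],
       [ 0.        ,  0.        ,  0.        ,  1.        ]])}
```

View pics/top0.png

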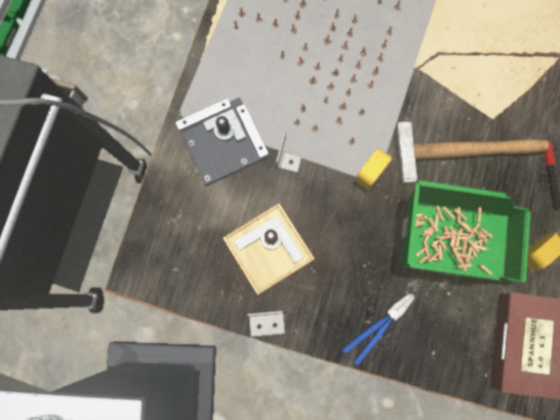

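View pics/side0.png

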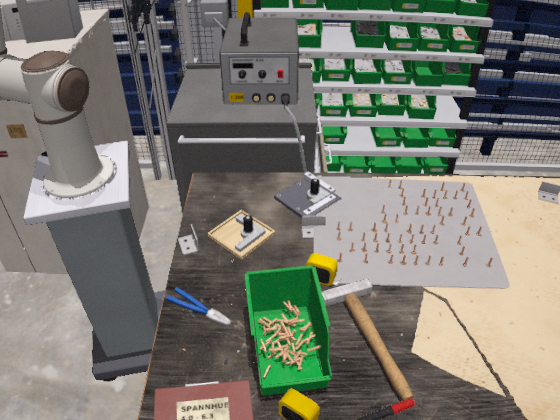

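```bash
cat > h.py <<'E'
from plant import robot,capture,camera_model,nets
import cv2,numpy as np
from scipy.spatial.transform import Rotation as R
def ray(c,px,z,m=None):
    m=m or camera_model(c)
    u=cv2.undistortPoints(np.array([[px]],float),m["intrinsics"],m["dist_coeffs"])[0,0]
    T=m["camera_from_world"];Rt=T[:3,:3].T;o=-Rt@T[:3,3];d=Rt@np.array([u[0],u[1],1])
    return o+d*(z-o[2])/d[2]
def proj(c,P,m=None):
    m=m or camera_model(c);T=m["camera_from_world"]
    return cv2.projectPoints(np.atleast_2d(P).astype(float),cv2.Rodrigues(T[:3,:3])[0],T[:3,3],m["intrinsics"],m["dist_coeffs"])[0][:,0]
def tool():
    s=robot.sense();Rm=R.from_rotvec(s["ee_rot"]).as_matrix();return s,Rm
def goto(p,ydir=None):
    """remaining shift (cm, tool axes) to TCP point p; turn about z (deg) to align closing axis with world yaw"""
    s,Rm=tool();d=Rm.T@(np.array(p)-s["position"])*100
    out=[np.round(d,2)]
    return np.round(d,2)
E
python3 - <<'E'
from h import *
Z={"large_square_knob":.0375,"small_square_knob":.0425,"large_square":.005,"small_square":.01,"corner_jig":0,"jig_corner":.01,"rest_tray":0,"large_square_corner":.005,"bracket_a":0,"tape":0,"fence_x":.01,"fence_y":.01}
for c in("top","side"):
  for n,z in Z.items():
    for r in nets.mark_of(c,n)[:2]: print(c,n,round(r["p"],2),np.round(r["position"]),np.round(ray(c,r["position"],z)[:2],4))
print(robot.sense()["clock"])
s,Rm=tool();print(Rm)
E
```

```text
top large_square_knob 0.9 [274. 236.] [ 0.4426 -0.3865]
top small_square_knob 0.58 [225. 127.] [ 0.6403 -0.2904]
top large_square 0.86 [270. 238.] [ 0.4435 -0.378 ]
top large_square 0.49 [372. 170.] [ 0.5751 -0.5647]
top small_square 0.94 [225. 129.] [ 0.6462 -0.2859]
top corner_jig 0.93 [223. 141.] [ 0.6261 -0.2833]
top corner_jig 0.71 [267. 324.] [ 0.2905 -0.3765]
top jig_corner 0.93 [234. 107.] [ 0.6903 -0.3018]
top rest_tray 0.59 [266. 249.] [ 0.4238 -0.3718]
top rest_tray 0.31 [291. 153.] [ 0.6055 -0.4126]
top large_square_corner 0.7 [276. 216.] [ 0.485  -0.3884]
top bracket_a 0.57 [290. 149.] [ 0.6126 -0.4091]
top tape 0.67 [370. 170.] [ 0.5758 -0.5603]
side large_square_knob 0.89 [247. 222.] [ 0.4422 -0.3727]
side large_square_knob 0.4 [322. 281.] [ 0.5608 -0.5999]
side small_square_knob 0.54 [315. 186.] [ 0.6454 -0.2857]
side small_square_knob 0.46 [320. 277.] [ 0.5575 -0.5902]
side large_square 0.74 [247. 232.] [ 0.4414 -0.3716]
side small_square 0.66 [312. 197.] [ 0.637 -0.288]
side small_square 0.42 [247. 221.] [ 0.4479 -0.3393]
side corner_jig 0.79 [309. 198.] [ 0.6307 -0.2786]
side rest_tray 0.82 [239. 236.] [ 0.4179 -0.3781]
side rest_tray 0.37 [310. 197.] [ 0.6361 -0.2751]
side large_square_corner 0.65 [266. 236.] [ 0.4823 -0.3979]
side bracket_a 0.79 [189. 243.] [ 0.2945 -0.3713]
side bracket_a 0.74 [316. 232.] [ 0.6089 -0.4117]
side tape 0.81 [320. 279.] [ 0.5707 -0.5639]
side fence_x 0.83 [309. 198.] [ 0.6288 -0.289 ]
side fence_y 0.83 [309. 198.] [ 0.6288 -0.289 ]
1.3
[[-9.02710050e-01  4.30249422e-01 -2.59658315e-05]
 [ 4.30249421e-01  9.02710050e-01  2.51759155e-05]
 [ 3.42715402e-05  1.15547680e-05 -9.99999999e-01]]
```

The top view shows the fixture at about (222,141), with its corner up at (234,100) and the small square's knob at (223,125). The tray is at (268,249) with the large knob at (270,237), and the side view agrees. I'll move in closer for a wrist view.

```bash
python3 -m creep '[[8.5,-3,-2.8,-0.2,0,0,0],[8.5,-3,-2.8,-0.2,0,0,0],[8.5,-3,-2.8,-0.2,0,0,0],[8.5,-3,-2.8,-0.2,0,0,0],[8.5,-3,-2.8,-0.2,0,0,0],[8.5,-3,-2.8,-0.2,0,0,0],[8.5,-3,-2.8,-0.2,0,0,0],[8.5,-3,-2.8,-0.2,0,0,0],[8.5,-3,-2.8,-0.2,0,0,0],[8.5,-3,-2.8,-0.2,0,0,0],[8.5,-3,-2.8,-0.2,0,0,0],[8.5,-3,-2.8,-0.2,0,0,0],[8.5,-3,-2.8,-0.2,0,0,0],[8.5,-3,-2.8,-0.2,0,0,0],[8.5,-3,-2.8,-0.2,0,0,0],[8.5,-3,-2.8,-0.2,0,0,0],[8.5,-3,-2.8,-0.2,0,0,0],[8.5,-3,-2.8,-0.2,0,0,0],[8.5,-3,-2.8,-0.2,0,0,0],[8.5,-3,-2.8,-0.2,0,0,0]]' 60
python3 -m creep '[[8.5,0,0,0,0,0,7],[8.5,0,0,0,0,0,7],[8.5,0,0,0,0,0,7],[8.5,0,0,0,0,0,7],[8.5,0,0,0,0,0,7],[8.5,0,0,0,0,0,7],[8.5,0,0,0,0,0,7],[8.5,0,0,0,0,0,7],[8.5,0,0,0,0,0,7],[8.5,0,0,0,0,0,7],[8.5,0,0,0,0,0,7],[8.5,0,0,0,0,0,3.5],[8.5,0,0,0,0,0,0],[8.5,0,0,0,0,0,0]]'
python3 - <<'E'
from h import *
s,Rm=tool();print(s["position"],Rm,s["joints"],s["clock"])
m=camera_model("wrist");T=m["camera_from_world"];print(m,-T[:3,:3].T@T[:3,3])
cv2.imwrite("pics/w1.png",capture("wrist"))
Z={"large_square_knob":.0375,"small_square_knob":.0425,"jig_corner":.01,"rest_tray":0,"corner_jig":0,"large_square_corner":.005}
for n,z in Z.items():
    for r in nets.mark_of("wrist",n)[:2]: print(n,round(r["p"],2),np.round(r["position"]),np.round(ray("wrist",r["position"],z)[:2],4))
E
```

```text
clock: 2.97
position: [0.5485, -0.2468, 0.2713]
ee_rot: [0.694, 3.064, 0.0]
force: [1.3, 0.1, 0.9]
width: 0.997
finger_force: 0.0
clock: 4.13
position: [0.5481, -0.2446, 0.2713]
ee_rot: [-2.507, -1.893, 0.0]
force: [-0.5, 0.1, 0.6]
width: 0.996
finger_force: 0.0
[ 0.5480754  -0.24464954  0.27126048] [[ 2.73517844e-01  9.61866928e-01 -4.51974297e-05]
 [ 9.61866929e-01 -2.73517843e-01  3.49495666e-05]
 [ 2.12545288e-05 -5.30332430e-05 -9.99999998e-01]] [-6.20959880e-01  1.99416876e-01  1.47159654e+00  2.13932280e-06
  1.47063633e+00 -3.43911646e-01] 4.1333
{'intrinsics': array([[313.54080576,   0.        , 282.79446091],
       [  0.        , 313.54080576, 209.64236154],
       [  0.        ,   0.        ,   1.        ]]), 'dist_coeffs': array([-0.07195104,  0.        ,  0.        ,  0.        ,  0.        ]), 'camera_from_world': array([[ 0.96178935, -0.2737886 , -0.00102204, -0.59390728],
       [-0.2582438 , -0.90840952,  0.32878913, -0.13742827],
       [-0.09094715, -0.31596195, -0.94440281,  0.39150404],
       [ 0.        ,  0.        ,  0.        ,  1.        ]])} [ 0.57132988 -0.16374581  0.41431544]
large_square_knob 0.82 [238. 284.] [ 0.4451 -0.378 ]
small_square_knob 0.96 [366. 186.] [ 0.6428 -0.2864]
jig_corner 0.87 [400. 181.] [ 0.6936 -0.3033]
rest_tray 0.61 [229. 275.] [ 0.4235 -0.3806]
corner_jig 0.62 [345. 178.] [ 0.6244 -0.2821]
large_square_corner 0.82 [269. 272.] [ 0.4847 -0.3897]
large_square_corner 0.55 [399. 182.] [ 0.6942 -0.3062]
```

View pics/w1.png

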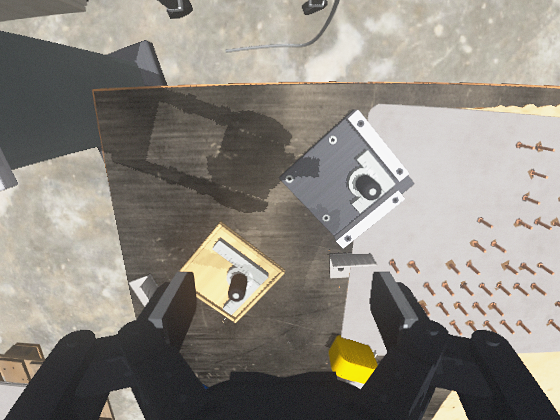

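The wrist view shows everything clearly. The fixture is around (348,180) with its corner at right near (400,181) and the small knob at (368,188). The tray is around (230,272) with the large knob at (238,288). Next I'll fit the poses from silhouettes.

```bash
cat > fit.py <<'E'
from h import *
from scipy.optimize import minimize
def box(x0,x1,y0,y1,z0,z1): return np.array([[x,y,z] for x in(x0,x1) for y in(y0,y1) for z in(z0,z1)])/1000.
def lsq(L,z): # convex parts list of an L square with underside z
    return [box(-30,L-30,-30,-12,z,z+12),box(-30,-12,-30,L-30,z,z+12),cyl(20,z,z+15),cyl(12,z+15,z+54)]
def cyl(r,z0,z1):
    a=np.linspace(0,2*np.pi,24,endpoint=False);return np.vstack([np.c_[r*np.cos(a),r*np.sin(a),0*a+z] for z in(z0,z1)])/1000.
SH={"rest_tray":([box(-60,60,-60,60,0,12)],1),"corner_jig":([np.vstack([box(-65,65,-65,65,0,10),box(-53,53,-65,-49,10,26),box(-65,-49,-53,53,10,26)])],1),
"large_square":(lsq(90,5),0),"small_square":(lsq(60,10),0)}
def fit(name,cams,x0,models,shapes=None,verbose=1):
    parts,hull=shapes or SH[name];M={}
    for c in cams:
        rs=[r for r in nets.silhouettes(c,name) if r["p"]>.3]
        e=proj(c,[[x0[0],x0[1],.01]],models[c])[0]
        rs=[r for r in rs if np.hypot(*(np.array(r["rect"][:2])-e))<25]
        if not rs: print("none",name,c);continue
        m=rs[0]["mask"].astype(np.uint8)
        if hull:
            h=cv2.convexHull(cv2.findNonZero(m));m=cv2.fillConvexPoly(np.zeros_like(m),h,1)
        M[c]=cv2.resize(m,None,fx=4,fy=4,interpolation=cv2.INTER_LINEAR) if 0 else cv2.warpAffine(m*255,np.array([[4,0,1.5],[0,4,1.5]],float),(2240,1680))>127
    def score(p,each=0):
        q=np.array([np.cos(p[2]),np.sin(p[2])]);Rz=np.array([[q[0],-q[1],0],[q[1],q[0],0],[0,0,1]]);o=[]
        for c,m in M.items():
            im=np.zeros(m.shape,np.uint8)
            for P in parts:
                uv=proj(c,P@Rz.T+[p[0],p[1],0],models[c])*4+1.5
                cv2.fillConvexPoly(im,cv2.convexHull(np.round(uv*16).astype(np.int32)),1,shift=4)
            im=im>0;o.append((im&m).sum()/(im|m).sum())
        return o if each else -np.mean(o)
    x0=np.array(x0,float)
    sim=np.vstack([x0]+[x0+d for d in([.006,0,0],[0,.006,0],[0,0,.1])])
    r=minimize(score,x0,method="Nelder-Mead",options=dict(initial_simplex=sim,xatol=1e-5,fatol=1e-5,maxiter=150))
    if verbose: print(name,list(M),np.round(r.x[:2],4),round(np.degrees(r.x[2]),2),np.round(score(r.x,1),3))
    return r.x
E
cat > run1.py <<'E'
from fit import *
models={c:camera_model(c) for c in("top","side","wrist")}
y=np.radians(119)
for n,x in dict(corner_jig=(.626,-.283),rest_tray=(.424,-.379),large_square=(.444,-.379),small_square=(.643,-.287)).items():
    fit(n,("wrist",),[*x,y],models); fit(n,("wrist","top","side"),[*x,y],models)
E
python3 run1.py
```

```text
corner_jig ['wrist'] [ 0.6248 -0.2835] 116.4 [0.961]
corner_jig ['wrist', 'top', 'side'] [ 0.6246 -0.2813] 117.06 [0.947 0.96  0.911]
rest_tray ['wrist'] [ 0.4254 -0.3765] 123.63 [0.947]
none rest_tray top
rest_tray ['wrist', 'side'] [ 0.4251 -0.3759] 123.49 [0.944 0.967]
large_square ['wrist'] [ 0.4425 -0.3834] 122.91 [0.892]
large_square ['wrist', 'top', 'side'] [ 0.443  -0.3809] 122.99 [0.875 0.905 0.865]
none small_square wrist
small_square [] [ 0.643 -0.287] 119.0 []
none small_square wrist
small_square ['top', 'side'] [ 0.6433 -0.2855] 116.51 [0.954 0.885]
  return _methods._mean(a, axis=axis, dtype=dtype,
  ret = ret.dtype.type(ret / rcount)
```

```bash
python3 -m creep '[[8.5,-0.36,2.57,0,0,0,2],[8.5,-0.36,2.57,0,0,0,0],[8.5,-0.36,2.57,0,0,0,0],[8.5,-0.36,2.57,0,0,0,0],[8.5,0,0,3.2,0,0,0],[8.5,0,0,3.2,0,0,0],[8.5,0,0,3.2,0,0,0],[8.5,0,0,3.2,0,0,0],[8.5,0,0,3.2,0,0,0],[8.5,0,0,0,0,0,0],[8.5,0,0,0,0,0,0]]'
python3 - <<'E'
from fit import *
s,Rm=tool();print(s["position"],Rm[:,1])
cv2.imwrite("pics/w2.png",capture("wrist"))
m={"wrist":camera_model("wrist")}
for n,z in {"small_square_knob":.0425,"jig_corner":.01,"small_square":.01}.items():
    for r in nets.mark_of("wrist",n)[:2]: print(n,round(r["p"],2),np.round(r["position"]),np.round(ray("wrist",r["position"],z)[:2],4))
fit("small_square",("wrist",),[.643,-.286,2.04],m)
fit("corner_jig",("wrist",),[.6248,-.2825,2.04],m)
print(proj("wrist",s["position"]))
E
```

```text
clock: 6.2
position: [0.6405, -0.2884, 0.1092]
ee_rot: [-2.538, -1.844, 0.003]
force: [1.2, -0.2, 0.1]
width: 0.993
finger_force: 0.0
[ 0.64045485 -0.28837032  0.10923636] [ 0.95111969 -0.30878585 -0.00475734]
small_square_knob 0.6 [289. 222.] [ 0.6478 -0.2922]
small_square_knob 0.17 [266. 205.] [ 0.6362 -0.2743]
jig_corner 0.86 [352. 209.] [ 0.6993 -0.3105]
small_square 0.85 [287. 207.] [ 0.6472 -0.2917]
small_square ['wrist'] [ 0.6459 -0.2899] 117.24 [0.979]
corner_jig ['wrist'] [ 0.6277 -0.2838] 117.65 [0.941]
[[276.86541062 265.8700508 ]]
```

View pics/w2.png

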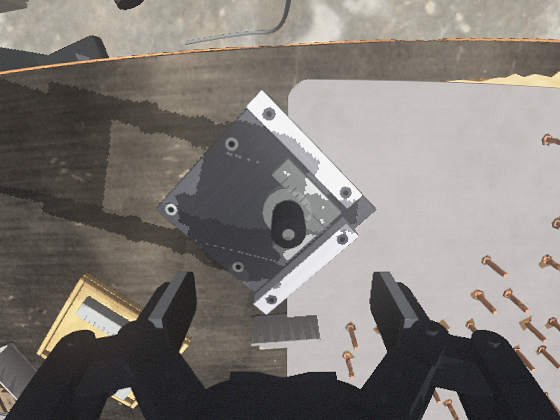

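The hand is above the small square, with its knob at (288,225) and the fixture corner at about (352,209). The tray has to be emptied first, so the large square goes to the free spot before anything else. I'll move to the large one.

```bash
python3 -m creep '[[8.5,-2.5,-2.65,0,0,0,0],[8.5,-2.5,-2.65,0,0,0,0],[8.5,-2.5,-2.65,0,0,0,0],[8.5,-2.5,-2.65,0,0,0,0],[8.5,-2.5,-2.65,0,0,0,0],[8.5,-2.5,-2.65,0,0,0,0],[8.5,0,0,0,0,0,0],[8.5,0,0,0,0,0,0],[8.5,0,0,0,0,0,0]]'
python3 - <<'E'
from fit import *
s,Rm=tool();print(s["position"],Rm)
cv2.imwrite("pics/w3.png",capture("wrist"))
m={"wrist":camera_model("wrist")}
for n,z in {"large_square_knob":.0375,"large_square":.005}.items():
    for r in nets.mark_of("wrist",n)[:2]: print(n,round(r["p"],2),np.round(r["position"]),np.round(ray("wrist",r["position"],z)[:2],4))
p=fit("large_square",("wrist",),[.443,-.382,2.14],m)
fit("rest_tray",("wrist",),[.425,-.376,2.14],m)
print(goto([.444,-.383,.025]))
E
```

```text
clock: 7.25
position: [0.4449, -0.3834, 0.1125]
ee_rot: [2.54, 1.845, 0.001]
force: [0.4, -0.1, 0.9]
width: 0.998
finger_force: 0.0
[ 0.44486613 -0.38335666  0.11246354] [[ 3.09280779e-01  9.50969411e-01  1.60575431e-03]
 [ 9.50970400e-01 -3.09278735e-01 -1.40080998e-03]
 [-8.35501779e-04  1.96026842e-03 -9.99997730e-01]]
large_square_knob 0.89 [277. 222.] [ 0.4414 -0.3825]
large_square 0.78 [279. 207.] [ 0.4426 -0.382 ]
large_square 0.32 [278. 219.] [ 0.4385 -0.3917]
large_square ['wrist'] [ 0.4436 -0.381 ] 123.67 [0.94]
rest_tray ['wrist'] [ 0.4257 -0.3757] 123.7 [0.987]
[-0.1  -0.09  8.64]
```

```bash
python3 -m creep '[[8.5,0.07,-0.2,3,0,0,0],[8.5,0,0,3,0,0,0],[8.5,0,0,1.7,0,0,0],[8.5,0,0,1,0,0,0],[8.5,0,0,0,0,0,0],[2,0,0,0,0,0,0],[2,0,0,0,0,0,0],[2,0,0,0,0,0,0],[2,0,0,0,0,0,0],[2,0,0,0,0,0,0],[2,0,0,0,0,0,0],[2,0,0,0,0,0,0],[2,0,0,0,0,0,0],[2,0,0,0,0,0,0]]' 80
```

```text
clock: 8.67
position: [0.4432, -0.3823, 0.0256]
ee_rot: [2.54, 1.846, 0.0]
force: [-0.7, 0.6, 5.6]
width: 0.257
finger_force: 78.6
```

```bash
python3 -m creep '[[2,0,0,-1,0,0,0],[2,0,0,-2.5,0,0,0],[2,0,0,-2.5,0,0,0],[2,3.08,-0.88,0,0,0,0],[2,3.08,-0.88,0,0,0,0],[2,3.08,-0.88,0,0,0,0],[2,3.08,-0.88,0,0,0,0],[2,3.08,-0.88,0,0,0,0],[2,3.08,-0.88,0,0,0,0],[2,0,0,0,0,0,3],[2,0,0,0,0,0,3.5],[2,0,0,2.5,0,0,0],[2,0,0,2.5,0,0,0],[2,0,0,0.6,0,0,0],[2,0,0,0,0,0,0],[2,0,0,0,0,0,0]]'
```

```text
clock: 10.0
position: [0.4492, -0.1894, 0.0286]
ee_rot: [-2.641, -1.699, 0.0]
force: [0.1, -0.3, -2.5]
width: 0.254
finger_force: 79.2
```

```bash
python3 -m creep '[[2,0,0,0.3,0,0,0],[2,0,0,0.3,0,0,0],[2,0,0,0.15,0,0,0],[2,0,0,0,0,0,0],[2,0,0,0,0,0,0]]'
```

```text
clock: 10.42
position: [0.4495, -0.1896, 0.021]
ee_rot: [2.642, 1.7, 0.0]
force: [0.2, 0.2, -3.2]
width: 0.259
finger_force: 79.2
```

```bash
python3 -m creep '[[2,0,0,0.1,0,0,0],[2,0,0,0.05,0,0,0],[2,0,0,0,0,0,0],[8.5,0,0,0,0,0,0],[8.5,0,0,0,0,0,0],[8.5,0,0,0,0,0,0],[8.5,0,0,0,0,0,0],[8.5,0,0,-2,0,0,0],[8.5,0,0,-3.4,0,0,0],[8.5,0,0,-3.4,0,0,0],[8.5,-0.15,3.65,0,0,0,0],[8.5,-0.15,3.65,0,0,0,0],[8.5,-0.15,3.65,0,0,0,0],[8.5,-0.15,3.65,0,0,0,0],[8.5,-0.15,3.65,0,0,0,0],[8.5,-0.15,3.65,0,0,0,0],[8.5,0,0,0,0,0,0],[8.5,0,0,0,0,0,0],[8.5,0,0,0,0,0,0]]'
python3 - <<'E'
from fit import *
s,Rm=tool()
capture("wrist");m={"wrist":camera_model("wrist")}
fit("small_square",("wrist",),[.643,-.286,2.04],m)
for c in("top","side"): capture(c);m[c]=camera_model(c)
SH["t"]=(lsq(90,0),0)
fit("large_square",("top","side"),[.4495,-.19,2.04],m,SH["t"])
print(goto([.6455,-.289,.030]))
E
```

```text
clock: 12.0
position: [0.6444, -0.2881, 0.1066]
ee_rot: [-2.641, -1.699, 0.001]
force: [0.4, 0.7, 0.1]
width: 0.992
finger_force: 0.0
small_square ['wrist'] [ 0.6438 -0.2873] 116.72 [0.968]
large_square ['top', 'side'] [ 0.4501 -0.1874] 116.91 [0.956 0.861]
[-0.04  0.11  7.81]
```

```bash
python3 -m creep '[[8.5,0,0,3,0,0,0],[8.5,0,0,3,0,0,0],[8.5,0,0,1.1,0,0,0],[8.5,0,0,0.5,0,0,0],[8.5,0,0,0,0,0,0],[2,0,0,0,0,0,0],[2,0,0,0,0,0,0],[2,0,0,0,0,0,0],[2,0,0,0,0,0,0],[2,0,0,0,0,0,0],[2,0,0,0,0,0,0],[2,0,0,0,0,0,0],[2,0,0,0,0,0,0],[2,0,0,0,0,0,0]]' 60
```

```text
clock: 13.47
position: [0.6456, -0.2889, 0.0324]
ee_rot: [2.641, 1.699, 0.001]
force: [1.2, -0.4, 5.0]
width: 0.261
finger_force: 59.6
```

```bash
python3 -m creep '[[2,0,0,-1,0,0,0],[2,0,0,-2.5,0,0,0],[2,0,0,-3.0,0,0,0],[2,0,0,0,0,0,0],[2,0,0,0,0,0,0]]'
python3 - <<'E'
from h import *
print(goto([.4253,-.376,.08]))
E
```

```text
clock: 13.88
position: [0.6461, -0.2892, 0.0986]
ee_rot: [2.639, 1.698, 0.002]
force: [0.3, -0.5, -2.7]
width: 0.26
finger_force: 59.3
[-17.05 -16.5    1.81]
```

```bash
python3 -m creep '[[2,-2.84,-2.75,0,0,0,0],[2,-2.84,-2.75,0,0,0,0],[2,-2.84,-2.75,0,0,0,0],[2,-2.84,-2.75,0,0,0,0],[2,-2.84,-2.75,0,0,0,0],[2,-2.84,-2.75,0,0,0,0],[2,0,0,3,0,0,0],[2,0,0,2.5,0,0,0],[2,0,0,0,0,0,0],[2,0,0,0,0,0,0]]'
python3 - <<'E'
from fit import *
s,Rm=tool()
cv2.imwrite("pics/w4.png",capture("wrist"));m={"wrist":camera_model("wrist")}
fit("rest_tray",("wrist",),[.4255,-.376,2.14],m)
print(goto([.4253,-.376,.0274]))
E
```

```text
clock: 14.72
position: [0.4224, -0.3727, 0.0386]
ee_rot: [-2.636, -1.696, 0.001]
force: [-0.2, 0.7, -1.2]
width: 0.258
finger_force: 59.9
rest_tray ['wrist'] [ 0.4271 -0.3776] 123.66 [0.97]
[-0.05  0.09  1.45]
```

View pics/w4.png

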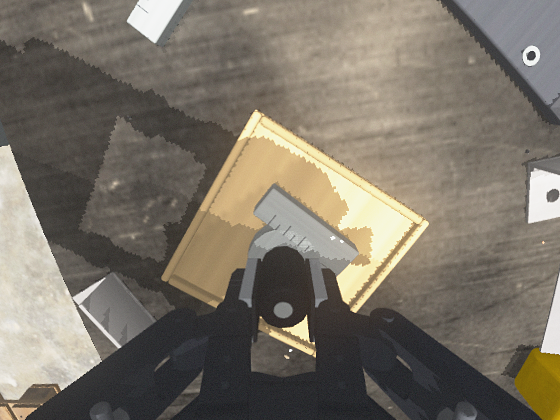

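The small square hangs level over the tray, with its legs well inside the rim (tray corners at about (257,112), (427,222) and (165,280)). Lowering it now.

```bash
python3 -m creep '[[2,0,0.05,0.6,0,0,0],[2,0,0,0.5,0,0,0],[2,0,0,0.25,0,0,0],[2,0,0,0.1,0,0,0],[2,0,0,0,0,0,0],[2,0,0,0,0,0,0]]'
```

```text
clock: 15.32
position: [0.4251, -0.3756, 0.0274]
ee_rot: [2.641, 1.699, 0.0]
force: [1.3, 1.4, 2.1]
width: 0.258
finger_force: 60.3
```

```bash
python3 -m creep '[[8.5,0,0,0,0,0,0],[8.5,0,0,0,0,0,0],[8.5,0,0,0,0,0,0],[8.5,0,0,0,0,0,0],[8.5,0,0,0,0,0,0],[8.5,0,0,-2,0,0,0],[8.5,0,0,-3.1,0,0,0],[8.5,0,0,-3.1,0,0,0],[8.5,3.61,-1.1,0,0,0,0],[8.5,3.61,-1.1,0,0,0,0],[8.5,3.61,-1.1,0,0,0,0],[8.5,3.61,-1.1,0,0,0,0],[8.5,3.61,-1.1,0,0,0,0],[8.5,0,0,0,0,0,0],[8.5,0,0,0,0,0,0],[8.5,0,0,0,0,0,0]]'
python3 - <<'E'
from fit import *
s,Rm=tool()
capture("wrist");m={"wrist":camera_model("wrist")}
fit("large_square",("wrist",),[.4495,-.19,2.04],m,(lsq(90,0),0))
for c in("top","side"): cv2.imwrite(f"pics/{c}5.png",capture(c));m[c]=camera_model(c)
fit("small_square",("top","side"),[.4255,-.376,2.04],m,(lsq(60,5),0))
fit("corner_jig",("top","side"),[.6248,-.2825,2.04],m)
print(goto([.4497,-.189,.0206]))
im=cv2.hconcat([cv2.resize(cv2.imread("pics/top5.png")[80:310,150:350],None,fx=2,fy=2),cv2.resize(cv2.imread("pics/side5.png")[150:380,180:370],None,fx=2,fy=2)]);cv2.imwrite("pics/c5.png",im)
E
```

```text
clock: 16.65
position: [0.4496, -0.1888, 0.109]
ee_rot: [2.641, 1.7, -0.0]
force: [0.9, -0.4, -0.6]
width: 0.993
finger_force: 0.0
large_square ['wrist'] [ 0.4502 -0.1899] 117.0 [0.955]
small_square ['top', 'side'] [ 0.4256 -0.3735] 116.68 [0.946 0.91 ]
corner_jig ['top', 'side'] [ 0.6249 -0.2801] 117.53 [0.97  0.918]
[0.   0.04 8.82]
```

View pics/c5.png

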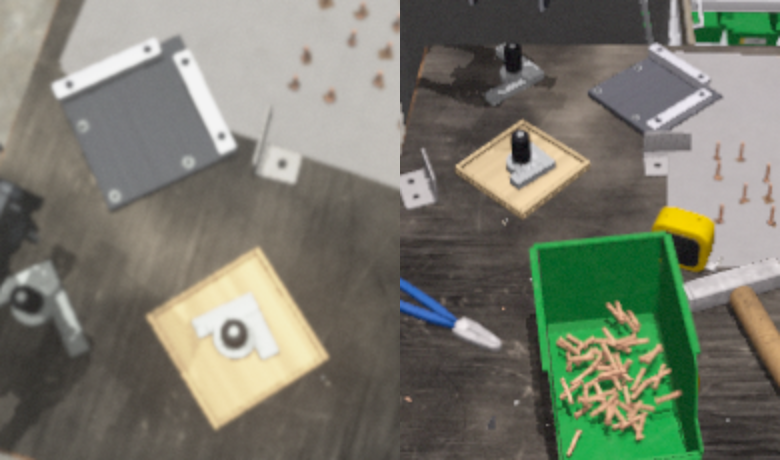

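```bash
python3 -m creep '[[8.5,0,0.05,3,0,0,-6.5],[8.5,0,0,3,0,0,0],[8.5,0,0,2,0,0,0],[8.5,0,0,0.9,0,0,0],[8.5,0,0,0,0,0,0],[2,0,0,0,0,0,0],[2,0,0,0,0,0,0],[2,0,0,0,0,0,0],[2,0,0,0,0,0,0],[2,0,0,0,0,0,0],[2,0,0,0,0,0,0],[2,0,0,0,0,0,0],[2,0,0,0,0,0,0],[2,0,0,0,0,0,0]]' 110
```

```text
clock: 18.22
position: [0.4507, -0.1891, 0.0211]
ee_rot: [2.54, 1.846, 0.001]
force: [-0.6, 1.2, 5.7]
width: 0.258
finger_force: 85.6
```

```bash
python3 -m creep '[[2,0,0,-1,0,0,0],[2,0,0,-2.5,0,0,0],[2,0,0,-3.0,0,0,0],[2,0,0,-1,0,0,0],[2,0,0,0,0,0,0],[2,0,0,0,0,0,0],[2,0,0,0,0,0,0]]'
python3 - <<'E'
from h import *
a=np.radians(117);o=np.array([.625,-.282]);c,s=np.cos(a),np.sin(a)
home=o+np.array([[c,-s],[s,c]])@[-.019,-.019];print("home",home)
d=np.array([np.cos(np.radians(-18)),np.sin(np.radians(-18))])
g=home-.018*d
print(goto([*g,.06]),g)
E
```

```text
clock: 18.8
position: [0.4487, -0.1876, 0.093]
ee_rot: [-2.539, -1.845, 0.002]
force: [-0.1, -0.2, -3.8]
width: 0.253
finger_force: 85.4
home [ 0.65055494 -0.2903033 ]
[-3.54 20.59  3.24] [ 0.63343593 -0.284741  ]
```

```bash
python3 -m creep '[[2,-0.59,3.43,0,0,0,0],[2,-0.59,3.43,0,0,0,0],[2,-0.59,3.43,0,0,0,0],[2,-0.59,3.43,0,0,0,0],[2,-0.59,3.43,0,0,0,0],[2,-0.59,3.43,0,0,0,0],[2,0,0,2.5,0,0,0],[2,0,0,1.5,0,0,0],[2,0,0,0,0,0,0],[2,0,0,0,0,0,0],[2,0,0,0,0,0,0]]'
python3 - <<'E'
from fit import *
s,Rm=tool();print(s["position"])
cv2.imwrite("pics/w6.png",capture("wrist"));m={"wrist":camera_model("wrist")}
fit("corner_jig",("wrist",),[.625,-.282,2.04],m)
u=(s["position"][2]-.0205)*1000
fit("large_square",("wrist",),[*s["position"][:2],2.04],m,(lsq(90,u),0))
E
```

```text
clock: 19.72
position: [0.6339, -0.2851, 0.0543]
ee_rot: [-2.54, -1.846, 0.001]
force: [0.8, 0.1, -2.7]
width: 0.254
finger_force: 85.8
[ 0.63387571 -0.28511628  0.05432506]
corner_jig ['wrist'] [ 0.6268 -0.2831] 117.18 [0.944]
large_square ['wrist'] [ 0.6343 -0.2862] 117.32 [0.797]
```

View pics/w6.png

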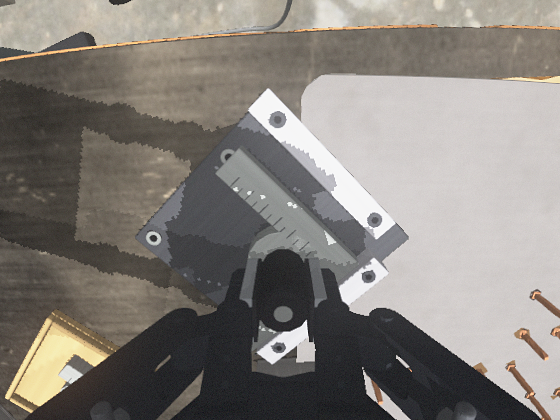

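The legs are parallel to the fences, with the leg edge at (235,150)–(360,255) and clear of the fences by about 12 mm. Lowering onto the plate.

```bash
python3 -m creep '[[2,0,0,1,0,0,0],[2,0,0,0.8,0,0,0],[2,0,0,0.4,0,0,0],[2,0,0,0.1,0,0,0],[2,0,0,0.1,0,0,0],[2,0,0,0,0,0,0],[2,0,0,0,0,0,0],[2,0,0,0,0,0,0]]'
```

```text
clock: 20.53
position: [0.6351, -0.2859, 0.0312]
ee_rot: [2.541, 1.846, 0.001]
force: [0.7, 0.5, 0.4]
width: 0.256
finger_force: 86.2
```

```bash
python3 -m creep '[[2,0,0.3,0.05,0,0,0],[2,0,0.3,0,0,0,0],[2,0,0.3,0,0,0,0],[2,0,0.3,0,0,0,0],[2,0,0.1,0,0,0,0],[2,0,0.1,0,0,0,0],[2,0,0,0,0,0,0],[2,0,0,0,0,0,0],[2,0,0,0,0,0,0]]'
```

```text
clock: 21.28
position: [0.6489, -0.2905, 0.0311]
ee_rot: [2.54, 1.846, 0.001]
force: [0.4, -0.4, 4.8]
width: 0.256
finger_force: 86.8
```

```bash
python3 -m creep '[[2,0,0.1,0,0,0,0],[2,0,0.1,0,0,0,0],[2,0,0,0,0,0,0],[2,0,0,0,0,0,0],[2,0,0,0,0,0,0]]'
```

```text
clock: 21.7
position: [0.6506, -0.291, 0.0311]
ee_rot: [2.54, 1.846, 0.001]
force: [0.3, 0.1, 5.1]
width: 0.252
finger_force: 86.8
```

```bash
python3 -m creep '[[2,0,0.1,0,0,0,0],[2,0,0.1,0,0,0,0],[2,0,0,0,0,0,0],[2,0,0,0,0,0,0],[2,0,0,0,0,0,0]]'
```

```text
clock: 22.12
position: [0.6519, -0.2911, 0.0311]
ee_rot: [-2.541, -1.847, -0.0]
force: [-3.1, 2.3, 7.5]
width: 0.255
finger_force: 87.1
```

```bash
python3 -m creep '[[2,0,0.1,0,0,0,0],[2,0,0.1,0,0,0,0],[2,0,0,0,0,0,0],[2,0,0,0,0,0,0],[2,0,0,0,0,0,0],[2,0,0,0,0,0,0]]' 120
```

```text
clock: 22.62
position: [0.6521, -0.2911, 0.0312]
ee_rot: [-2.537, -1.845, 0.004]
force: [-10.7, 4.6, 13.2]
width: 0.255
finger_force: 87.8
```

```bash
python3 -m creep '[[2,0,0.1,0,0,0,0],[2,0,0.1,0,0,0,0],[2,0,0.1,0,0,0,0],[2,0,0,0,0,0,0],[2,0,0,0,0,0,0],[2,0,0,0,0,0,0],[2,0,0,0,0,0,0]]' 120
python3 - <<'E'
from fit import *
s,Rm=tool();print(s["position"],s["force"],s["ft_torque"],Rm[:,2])
f=s["force"][:2];a=np.radians(117);print("Nx,Ny",f@[np.cos(a),np.sin(a)],f@[-np.sin(a),np.cos(a)])
cv2.imwrite("pics/w7.png",capture("wrist"))
m={"wrist":camera_model("wrist")}
for c in("top","side"): cv2.imwrite(f"pics/{c}7.png",capture(c));m[c]=camera_model(c)
fit("corner_jig",("wrist",),[.625,-.282,2.04],m)
fit("large_square",("wrist",),[*s["position"][:2],2.04],m,(lsq(90,10),0))
cv2.imwrite("pics/c7.png",cv2.resize(cv2.imread("pics/w7.png")[60:360,100:420],None,fx=1.9,fy=1.9,interpolation=cv2.INTER_CUBIC))
E
```

```text
clock: 23.2
position: [0.6522, -0.2911, 0.0313]
ee_rot: [-2.532, -1.841, 0.01]
force: [-22.2, 8.3, 22.5]
width: 0.254
finger_force: 89.0
[ 0.65224719 -0.29114258  0.03130909] [-22.18883856   8.3260003   22.52412657] [ 1.27567373  3.21627309 -0.04876458] [-0.01189924  0.00498062 -0.9999168 ]
Nx,Ny 17.492042496059657 15.990474882773464
corner_jig ['wrist'] [ 0.626 -0.281] 118.26 [0.97]
large_square ['wrist'] [ 0.6512 -0.2923] 118.01 [0.755]
```

View pics/c7.png

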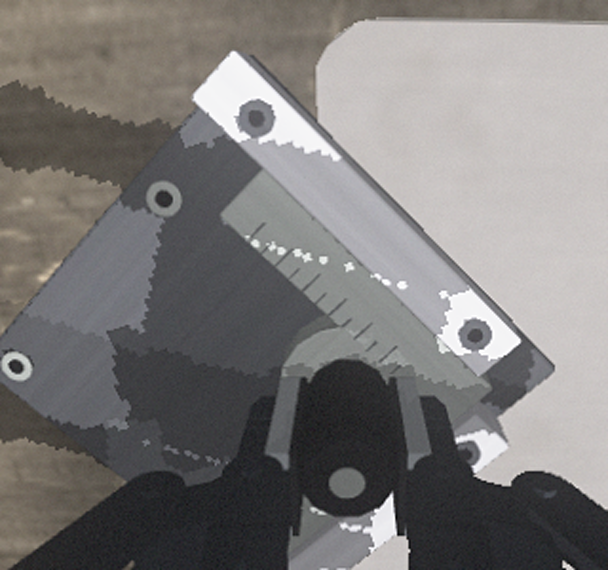

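```bash
python3 -m creep '[[2,0,0,0,-0.5,0,0],[2,0,0,0,-0.5,0,0],[2,0,0,0,0,0,0],[2,0,0,0,0,0,0],[2,0,0,0,0,0,0],[2,0,0,0,0,0,0]]'
cat > st.py <<'E'
from h import *
s,Rm=tool();f=s["force"];a=np.radians(117);print(s["position"],f,s["ft_torque"],"tilt deg toward y,x",np.degrees(np.arcsin([Rm[2,1],Rm[2,0]])),"N",f[:2]@[np.cos(a),np.sin(a)],f[:2]@[-np.sin(a),np.cos(a)])
E
python3 st.py
```

```text
clock: 23.95
position: [0.6522, -0.2911, 0.031]
ee_rot: [2.538, 1.846, 0.005]
force: [-20.8, 7.7, 22.0]
width: 0.253
finger_force: 88.9
[ 0.6521939  -0.29107006  0.03102402] [-20.75771242   7.65246628  22.02835281] [ 1.26177548  3.43626623 -0.03953297] tilt deg toward y,x [0.25262882 0.06284695] N 16.24220161715624 15.021110202148037
```

```bash
python3 -m creep '[[2,0,0,0,-0.4,0,0],[2,0,0.05,0,0,0,0],[2,0,0,0,0,0,0],[2,0,0,0,0,0,0],[2,0,0,0,0,0,0],[2,0,0,0,0,0,0],[2,0,0,0,0,0,0],[2,0,0,0,0,0,0]]'
python3 st.py
```

```text
clock: 24.62
position: [0.6523, -0.2911, 0.0311]
ee_rot: [2.534, 1.844, 0.011]
force: [-21.3, 8.0, 22.5]
width: 0.257
finger_force: 89.3
[ 0.65226836 -0.29109306  0.0310536 ] [-21.32923458   7.9875016   22.51591428] [ 1.39869553  3.9809534  -0.04227157] tilt deg toward y,x [0.58062018 0.06502055] N 16.800185905247762 15.378237318107223
```

```bash
python3 -m creep '[[2,0,0,0,0.55,0,0],[2,0,0,0,0,0,0],[2,0,0,0,0,0,0],[2,0,0,0,0,0,0],[2,0,0,0,0,0,0],[2,0,0,0,0,0,0]]'
python3 st.py
```

```text
clock: 25.12
position: [0.6522, -0.2911, 0.0311]
ee_rot: [-2.54, -1.848, -0.002]
force: [-23.1, 9.1, 23.2]
width: 0.257
finger_force: 89.0
[ 0.65221962 -0.29108295  0.03106918] [-23.12402181   9.06353229  23.166991  ] [ 1.37955277  3.69580185 -0.09281718] tilt deg toward y,x [0.0291148  0.06729967] N 18.573752622257427 16.488896738353066
```

```bash
python3 - <<'E'
from fit import *
a=capture("side")[150:290,200:370];b=capture("top")[80:310,150:350];w=capture("wrist")[100:360,180:400]
r=lambda i,h:cv2.resize(i,(int(i.shape[1]*h/i.shape[0]),h),interpolation=cv2.INTER_CUBIC)
im=cv2.hconcat([r(a,300),r(w,300)]);cv2.imwrite("pics/c8.png",im)
# edge-direction check: leg outer edge vs fence inner edge, projected home outline
m={"wrist":camera_model("wrist")}
for n in("corner_jig",): p=fit(n,("wrist",),[.625,-.282,2.04],m)
for r_ in nets.mark_of("wrist","small_square")[:1]+nets.mark_of("wrist","large_square_corner")[:1]+nets.mark_of("wrist","jig_corner")[:1]: print(r_["p"],ray("wrist",r_["position"],.01))
E
python3 st.py
```

```text
corner_jig ['wrist'] [ 0.6261 -0.2816] 118.09 [0.97]
0.97 [ 0.43168027 -0.37185705  0.01      ]
0.77 [ 0.69246583 -0.30337304  0.01      ]
0.6 [ 0.69336976 -0.30594404  0.01      ]
[ 0.65219681 -0.29107502  0.03105972] [-23.96964499   9.47978573  23.19701657] [ 1.36880179  3.65236846 -0.08204055] tilt deg toward y,x [0.02657911 0.06592191] N 19.32854204095671 17.05337740558315
```

View pics/c8.png

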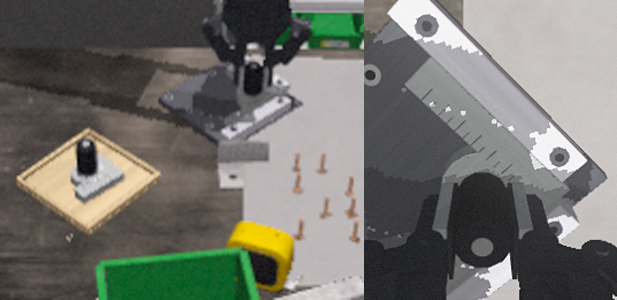

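The wrist crop shows the large leg tight along the fence with no gap, and the side crop shows the small square flat in the tray. The tool is level, pressing about 19 and 17 N on the fences and 23 N down, with almost no yaw moment. I'm handing in.

```bash
python3 -c "
from plant import robot
print(robot.hand_in())"
```

```text
the job is handed in; nothing more can be done
None
```

I handed the job in at about 25 s: the small square lies flat and released in the tray, and the large square is flush in the fixture's corner, still gripped by its knob and pressed on the fences with about 19 and 17 N.

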